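Hold down the heater's recessed reset button with the probe

ROBOT

A 6-joint arm with a two-finger parallel gripper is mounted at the origin on the work surface. World frame = base frame: x ahead of the robot, y to its left, z up, the work surface at z = 0. Lengths are in mm, angles in rad, forces in N, time in s.
With the tool pointing down it reaches from about 275 to 750 mm from the base axis. Payload 10.2 kg.
Tool frame: the origin (TCP) lies midway between the tips of the shut fingers; the grasp point (between the pads) lies 19 mm behind it; z points along the fingers, y is the direction in which the jaws open and shut (so a half turn about z gives the same grasp; the last joint's range is limited). The gripper opens to 85 mm and grips with 20 to 120 N. Pads are 22 mm wide; open, the fingers measure 114 mm over their backs; the gripper's body (76 mm by 85 mm) begins 54 mm behind the grasp point. The pads swing forward as they close: fully open they stand 13 mm farther back than shut.
Start: joints at [-0.223, 0.313, 1.498, -0, 1.331, -0.223], TCP at [525.006, -0.013, 200.594] pointing down, gripper open.
Joint ranges: [-2.94, 2.94], [-0.97, 2.17], [0.19, 2.56], [-1.23, 4.37], [0.02, 3.11], [-2.88, 2.88]. Speed limits (rad/s): [2.39, 2.39, 3.01, 3.14, 3.14, 3.14].

INTERFACE

Orientations are given as a unit quaternion [w, x, y, z].
In Python, from rig import sense, capture, finish_job, search_frame, trace gives the robot as it stands.
- The arm moves only by the tool arm_command, never from a script. Its argument "steps" is one flat list of numbers, 5 for each row, row after row: the shift along the world's x, y, z in units of 50 mm (1.0 is 50 mm), then the turn about the world's z in units of 5 degrees (1.0 is 5 degrees), then the opening in per cent of the stroke, from 0 (shut) to 100 (fully open). In form: [dx, dy, dz, twist, fingers, dx, dy, dz, twist, fingers, ...]. A call has 1 to 5 rows; each row shifts and turns the commanded pose from where the row before left it; what a row does not reach is not made up. A row lasts 1/8 s, in which the tool goes at most 62.5 mm and 10.7 degrees, less where a joint would pass 70% of its speed; a pose out of reach is approached as far as the arm can. A call is refused whole if a number of a shift passes 1 or a number of a turn 1, either way. A call with a gripper value outside its range is refused whole. The fingers move at their own pace and stop on an object; "grip_force" is the grip in N (left out, the last holds). Time passes only in rows, so rows that do not move let the fingers close. It gives the time, the measured TCP pose, the force and the opening at its end, in the units of the state.
- sense(): the state, without advancing time (a new reading comes with each control period).
- capture(name): name is "scene" or "side" or "wrist"; returns a dict with "frame" (420x560x3 uint8, blue, green, red), "fov_y" (degrees; the focal length in pixels is half the picture's height over the tangent of half this angle, whatever the lens; pixels are square), "cx", "cy" (the principal point, pixels), "extrinsics" (4x4, takes a point from world to camera coordinates). Camera axes: x right, y down, z forward; pixel columns grow to the right and rows downward; lengths in mm; the calibration is good to about 2 mm. A picture is of the moment at which its call begins. There is no depth.
- finish_job(): hands the job in, once; it reports no verdict.
Trained networks look in a picture, given as the dict that the camera call returned (one of the last four; its "shot" number tells which), for a name from the list of things; names that differ only in an ending like _2 or _b are one class to them, and where a whole thing is asked for, a point or a joint stands for the part that bears it (a point fixed in the world has none). Each returns a list of dicts, best first, with "score" (0 to 1); they miss things now and then, are a little off and sometimes report something else, mostly with a low value. They report only what shows in the picture. A call takes as long as a camera call. They do not tell look-alikes from the thing itself.
- search_frame(picture, target): "point" ([x, y, z] in mm, in world coordinates, good to about 4 mm: the middle of the surface that is visible of it).
- trace(picture, target): "mask" (420x560 bool, what is visible of it).
The state is a dict: "time_s": time; "joints": joint angles; "dq": joint speeds; "tau": joint torques, N m; "eef_pos": TCP position; "ee_rot": TCP orientation; "force": force on the tool from outside, world axes, zero at the start; "wrist_torque": the same for the moment, N m; "grip_width": opening from 0.0 (shut) to 1.0 (fully open).
Only numpy, scipy, OpenCV 4.12 (cv2) and the standard library are available. Lean on these libraries where they do the work, as an engineer would, in place of code of your own. Each camera call takes 0.05 s, during which the arm holds its last target. There are 200 camera calls.

TASK

The bench plate heater's over-temperature cutout has tripped. Take the collared reset probe out of the rack with a light grip (it is brittle plastic), reach its thin tip down through the round hole in the heater's top and gently press the recessed button fully down; finish while still gripping the probe and holding the button down with it. Do not press the button under the square hole, and leave the capped tubes, the culture dish and the bottle where they are.

Things in the scene. Friction and masses are not known exactly. Their poses are not given: they have to be found in the camera images.
- probe_center (a point): Centre of the loose reset probe, on its axis, 56.5 mm from each end, z up to its handle. White plastic, 113 mm, upright in one of the rack's places (varies): round handle 14 mm thick from 6.5 to 56.5 mm above this point, flat collar 30 mm across from 1.5 to 6.5 mm above (it rests on the rack's top), round shaft 8 mm thick below. 0.03-0.06 kg. Cracks over 50 N, both fingers' forces added.
- probe_tip (a point): Flat lower end of the probe's shaft, on its axis, 58 mm below the collar's underside. Fingers closed on the handle just above the collar can push down on the collar, so the probe cannot slip up; a grip of 10 to 18 N is enough.
- rack: Fixed grey plastic block, 60 mm (x) by 190 mm (y) by 70 mm high, origin at the centre of its underside. Three round holes in its top, 18 mm in diameter and 64 mm deep, in a row along its y at -60, 0 and +60 mm; one holds the probe, the other two a capped tube each.
- heater: Fixed bench plate heater, white case 200 (x) by 180 (y) by 100 mm high, origin at the centre of its underside. In the -x half of its flat top: two holes 70 mm apart, one round, one square; in the other half a flush metal plate with straight grooves. Nothing stands above the top. More than 25 N between probe and heater (button included) is damage.
- round_hole (a point): Centre of the mouth of the round hole, level with the heater's top, at (-55, +35) mm in the heater's x, y. Straight down, 14 mm in diameter, with a 3 mm chamfer at the mouth. The reset button, a grey disc 12 mm in diameter, lies in it 35 mm below the mouth.
- square_hole (a point): Centre of the mouth of the square hole, 22 mm by 22 mm, at (-55, -35) mm in the heater's x, y, with another recessed button that must be left alone (no more than 2 mm down).
- reset_button (a joint): Travel of the button under the round hole, m: 0 is up, 0.008 is the stop at the bottom; over 0.006 counts as fully down. It is sprung: 3 N starts it, about 6 N at 0.006, 7 N at the stop; it springs back when let go.
- other_button (a joint): Travel of the button under the square hole, m, with the same spring.
- tube_a_center (a point): One of two capped glass tubes standing in the rack, 16 mm in diameter and 92 mm tall with a 19 mm white cap, no collar; its top is 28 mm above the rack's top. The point is half-way up. Leave it alone.
- tube_b_center (a point): The other capped glass tube, same as the first.
- dish: Closed culture dish, loose, 92 mm in diameter, 15 mm high, red side and pale lid, origin at the centre of its underside. Leave it alone.
- bottle: White bottle, loose, 60 mm in diameter and 150 mm tall, origin at the centre of its underside. Leave it alone.
Not all that is in view belongs to the job. Leave any red look-alike of the rack alone.

How it is judged:
By the outcome, as a careful person would: the job done as asked, in the order asked, and still so for the second after the job is handed in, while the arm keeps its last pose, push and grip.
It also fails if it takes over 48 s, if anything falls off the work surface, if the arm or the gripper's body presses on something with over 40 N, if the wrist force passes 120 N, or if a joint passes its speed limit or range.

## Working session

There is one attempt and no reset: what is moved stays moved. The work goes in short steps, Python scripts to look and compute and a tool call to move; the robot and the scene stay as the last step left them, time stands still between calls to the robot, and variables do not carry over. Pictures are saved under pics/ and viewed, on a budget of 10 in all, crops included, one or two more only if the job needs it, and the job is handed in when it is done.

Besides the shell and the picture viewer there is one more tool, called after "Call:" as name(argument=value, ...) on one line, values as JSON. arm_command: Moves the arm, as the interface text tells. Its arguments: {"type":"object","properties":{"steps":{"type":"array"},"grip_force":{"type":"number"}},"required":["steps"]}

```bash
mkdir -p pics
cat > h.py <<'E'
import numpy as np, cv2
from rig import sense, capture, finish_job, search_frame, trace
def K(p):
    f=p["frame"].shape[0]/2/np.tan(np.radians(p["fov_y"])/2); return f
def proj(p,X):
    E=np.array(p["extrinsics"]); c=E[:3,:3]@np.array(X,float)+E[:3,3]; f=K(p)
    return np.array([p["cx"]+f*c[0]/c[2],p["cy"]+f*c[1]/c[2]])
def ray(p,u,v):
    E=np.array(p["extrinsics"]);R=E[:3,:3];f=K(p)
    return -R.T@E[:3,3], R.T@np.array([(u-p["cx"])/f,(v-p["cy"])/f,1])
def at_z(p,u,v,z):
    o,d=ray(p,u,v); return o+d*(z-o[2])/d[2]
E
python3 - <<'E'
from h import *
ims=[]
for n in ["scene","side"]:
    p=capture(n); ims.append(p["frame"]); cv2.imwrite(f"pics/{n}0.png",p["frame"])
    print(n,p["fov_y"],p["cx"],p["cy"],np.round(p["extrinsics"],3).tolist())
    for t in ["probe_center","rack","heater","tube_a_center","dish","bottle","reset_button","round_hole"]:
        try: print(t,[(np.round(r["point"]).tolist(),round(r["score"],2)) for r in search_frame(p,t)])
        except Exception as e: print(t,e)
s=sense(); print(s)
E
```

```text
scene 50.87226841722582 285.8064549792664 206.6988080557173 [[0.32, 0.947, 0.016, -172.242], [0.636, -0.202, -0.745, -282.298], [-0.702, 0.248, -0.667, 1513.989], [0.0, 0.0, 0.0, 1.0]]
probe_center [([581.0, -297.0, 90.0], 0.75), ([754.0, 4.0, 86.0], 0.44), ([612.0, -244.0, 65.0], 0.3)]
rack [([410.0, -230.0, 60.0], 0.97), ([323.0, 197.0, 53.0], 0.95), ([614.0, -243.0, 65.0], 0.88), ([792.0, -314.0, 72.0], 0.81)]
heater [([637.0, 214.0, 101.0], 0.61)]
tube_a_center [([596.0, -238.0, 96.0], 0.68)]
dish [([407.0, 10.0, 12.0], 0.67)]
bottle [([750.0, 4.0, 88.0], 0.58), ([608.0, -181.0, 95.0], 0.41)]
reset_button [([580.0, -294.0, 89.0], 0.49)]
round_hole [([640.0, 211.0, 100.0], 0.85)]
side 57.51608752751626 278.0548352410688 199.75955849804626 [[0.903, -0.429, 0.017, -488.216], [-0.282, -0.623, -0.73, 220.798], [0.324, 0.654, -0.683, 759.266], [0.0, 0.0, 0.0, 1.0]]
probe_center [([566.0, -298.0, 90.0], 0.8)]
rack [([763.0, -331.0, 67.0], 0.8), ([574.0, -263.0, 77.0], 0.69), ([302.0, 145.0, 67.0], 0.63), ([380.0, -248.0, 76.0], 0.55)]
heater [([575.0, 166.0, 100.0], 0.77), ([586.0, -240
[... 172 characters left out ...]
e_s': 0.9, 'joints': array([-2.23387042e-01,  3.12899775e-01,  1.49769834e+00, -3.91069673e-06,
        1.33099333e+00, -2.23372724e-01]), 'dq': array([ 6.76985465e-04, -1.21657056e-03,  7.39810521e-05, -1.08197076e-03,
       -9.87105088e-05,  8.21404804e-04]), 'tau': array([ 1.36561557e-03, -4.12164509e+01, -2.59898472e+01, -1.84683245e-04,
        4.85929049e-04,  2.04724063e-05]), 'eef_pos': array([ 5.25007929e+02, -8.27842594e-03,  2.00594916e+02]), 'ee_rot': array([ 1.52257157e-06,  7.07111515e-01,  7.07102047e-01, -1.28580598e-06]), 'force': array([ 0.64410759, -0.12249735,  0.20925144]), 'wrist_torque': array([ 0.00740364, -0.02012569, -0.02735449]), 'grip_width': 1.0015648319192996}
```

View pics/scene0.png

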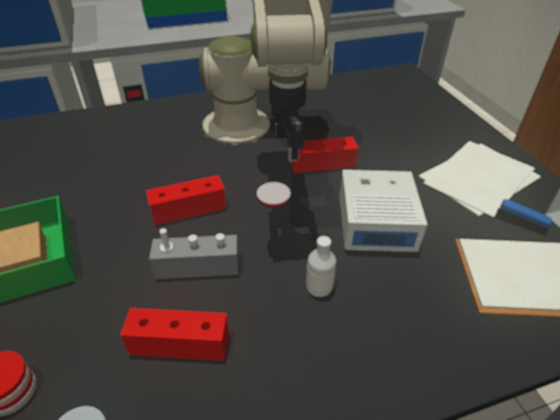

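View pics/side0.png

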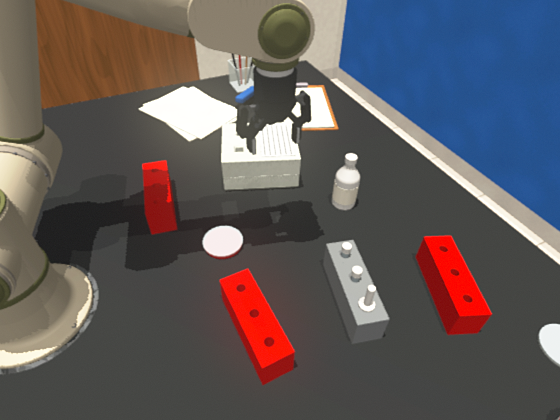

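Run:
```python
import cv2,numpy as np
a=cv2.imread("pics/scene0.png");b=cv2.imread("pics/side0.png")
c=[a[220:285,145:245],a[165:230,335:435],b[235:300,310:410],b[285:350,310:410]]
c=[cv2.resize(x,None,fx=4,fy=4,interpolation=cv2.INTER_CUBIC) for x in c]
cv2.imwrite("pics/crop1.png",np.vstack([np.hstack(c[:2]),np.hstack(c[2:])]))
```

```text
(no output)
```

View pics/crop1.png

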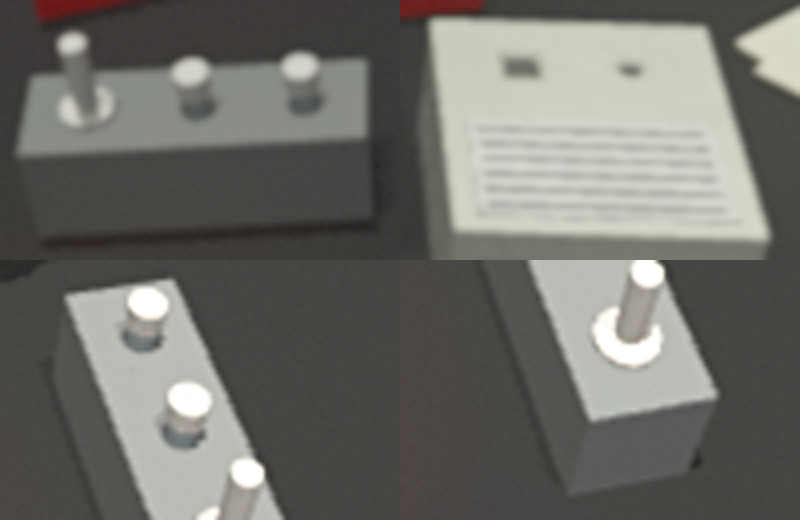

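Run:
```python
from h import *
a=capture("scene");b=capture("side")
def P(l,p,z,pts):
    print(l); 
    for q in pts: print("  ",np.round(at_z(p,*q,z)[:2],1))
P("sc collar",a,75,[(166.5,246.25)]);P("sd collar",b,75,[(367,303.7)])
P("sc htop",a,125,[(163.2,230.5)]);P("sd htop",b,125,[(371.7,288.7)])
P("sc tubes",a,98,[(192.5,237.5),(220,235.7)]);P("sd tubes",b,98,[(357,270),(347,245.7)])
P("sc rack",a,70,[(152.5,239),(237,235),(238,254.5),(149.5,259.2)])
P("sd rack",b,70,[(326.2,244),(354,240),(389.2,319.2),(357,325)])
P("heater sq, rd, corners",a,100,[(365.2,182),(392.3,182.2),(342,169.5),(411.5,171.7),(427.5,225),(348.7,223)])
```

```text
sc collar
   [ 576.7 -295.3]
sd collar
   [ 576.6 -299.7]
sc htop
   [ 577.5 -294.3]
sd htop
   [ 575.2 -300.6]
sc tubes
   [ 590.5 -236.8]
   [ 603.5 -177.9]
sd tubes
   [ 589.7 -241.6]
   [ 605.2 -183. ]
sc rack
   [ 539.3 -322.8]
   [ 585.6 -136.4]
   [ 645.  -148.9]
   [ 599.3 -335.6]
sd rack
   [ 584.2 -142.4]
   [ 644.  -157.6]
   [ 597.  -340.3]
   [ 538.4 -325.4]
heater sq, rd, corners
   [530.3 215.2]
   [552.  281.3]
   [463.9 180.2]
   [527.8 351.7]
   [716.7 281.5]
   [655.4 111.4]
```

Call:
arm_command(steps=[0.1,-0.8,0,-0.5,100,0.2,-1,0,-0.6,100,0.2,-1,0,-0.6,100,0.2,-1,0,-0.6,100,0.2,-1,0,-0.5,100], grip_force=20)

```text
time_s: 1.62
eef_pos: [570.1, -241.7, 200.6]
ee_rot: [0.0, 0.789, 0.615, 0.0]
force: [0.4, 0.0, 0.6]
grip_width: 0.998
```

Call:
arm_command(steps=[0.1,-0.8,0,0,100,0,-0.2,0,0,100,0,0,0,0,100])

```text
time_s: 2.0
eef_pos: [574.9, -289.8, 200.3]
ee_rot: [-0.0, 0.788, 0.616, 0.0]
force: [0.6, -0.4, 0.1]
grip_width: 0.998
```

Run:
```python
from h import *
s=sense(); print(s["time_s"],s["eef_pos"],s["ee_rot"])
p=capture("wrist"); cv2.imwrite("pics/w1.png",p["frame"]); print(p["fov_y"],p["cx"],p["cy"],np.round(p["extrinsics"],4).tolist())
print([(r["point"],r["score"]) for r in search_frame(p,"probe_center")])
for X in [(576,-297.5,75),(576,-297.5,125)]: print(proj(p,X))
```

```text
2.0 [ 574.87671366 -289.81050442  200.34765448] [-3.14747327e-04  7.88124282e-01  6.15516057e-01  2.70982898e-05]
60.08557033984797 280.4357915892466 210.78256036815338 [[0.9705, -0.2411, 0.0011, -628.4647], [-0.231, -0.9284, 0.2911, -173.4917], [-0.0692, -0.2828, -0.9567, 336.8975], [0.0, 0.0, 0.0, 1.0]]
[([575.5, -291.6, 73.4], 0.58)]
[283.19499135 200.8109027 ]
[283.77340182 219.19374426]
```

View pics/w1.png

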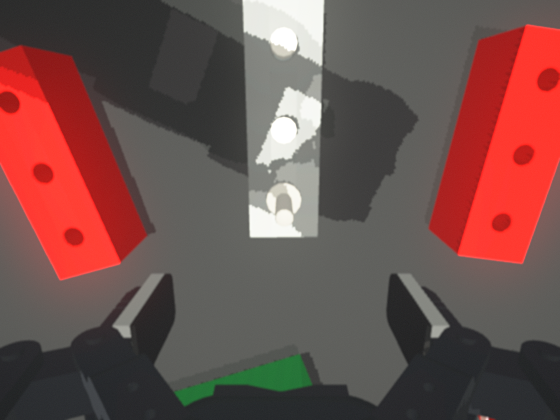

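Call:
arm_command(steps=[0.02,-0.15,-0.5,0,60,0,0,-0.8,0,50,0,0,-0.7,0,50,0,0,-0.44,0,50,0,0,0,0,50], grip_force=20)

```text
time_s: 2.72
eef_pos: [575.6, -295.8, 77.6]
ee_rot: [-0.001, 0.788, 0.616, -0.0]
force: [0.5, -0.1, 0.1]
grip_width: 0.502
```

Run:
```python
from h import *
s=sense(); print(s["time_s"],s["eef_pos"],s["force"])
p=capture("wrist");q=capture("side"); cv2.imwrite("pics/w2.png",np.hstack([p["frame"][100:,100:480],cv2.resize(q["frame"][200:360,290:430],None,fx=2,fy=2)]))
for X in [(576,-297.5,75),(576,-297.5,125)]: print(proj(p,X)-100)
```

```text
2.725 [ 575.5849516  -295.84241804   77.5587245 ] [ 0.45528954 -0.07688335  0.08075571]
[181.08275911 152.4056827 ]
[181.15492778 203.39448947]
```

View pics/w2.png

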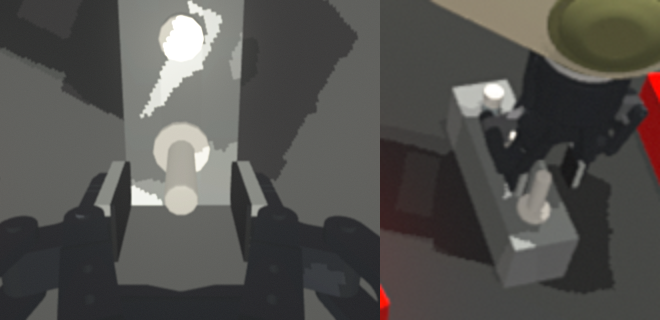

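Call:
arm_command(steps=[0,0,0,0,25,0,0,0,0,10,0,0,0,0,0,0,0,0,0,0,0,0,0,0,0], grip_force=20)

```text
time_s: 3.45
eef_pos: [576.3, -297.8, 79.6]
ee_rot: [0.001, 0.788, 0.616, 0.0]
force: [-1.4, 0.8, 5.9]
grip_width: 0.147
```

Run:
```python
from h import *
s=sense(); print(s["time_s"],s["eef_pos"],s["force"],s["grip_width"])
```

```text
3.45 [ 576.29896716 -297.76769465   79.63414307] [-1.37345833  0.84977661  5.9341982 ] 0.14689029284497082
```

Call:
arm_command(steps=[0,0,0.06,0,0,0,0,0.25,0,0,0,0,0.5,0,0,0,0,0.6,0,0,0,0,0.6,0,0])

```text
time_s: 4.08
eef_pos: [576.0, -297.5, 180.8]
ee_rot: [0.0, 0.788, 0.616, 0.0]
force: [0.1, -0.0, -1.0]
grip_width: 0.149
```

Call:
arm_command(steps=[0,0,0.5,0,0,0,0,0,0,0,0,0,0,0,0])

```text
time_s: 4.45
eef_pos: [575.7, -297.2, 202.9]
ee_rot: [-0.001, 0.788, 0.616, -0.0]
force: [0.3, -0.1, -0.9]
grip_width: 0.145
```

Run:
```python
from h import *
s=sense(); print(s["time_s"],s["eef_pos"],s["force"],s["grip_width"])
p=capture("wrist");q=capture("side");r=capture("scene"); 
sc=cv2.resize(r["frame"][150:260,120:230],None,fx=3,fy=3);sd=cv2.resize(q["frame"][190:300,300:420],None,fx=3,fy=3)
cv2.imwrite("pics/sc3.png",r["frame"]);cv2.imwrite("pics/sd3.png",q["frame"]);cv2.imwrite("pics/w3.png",p["frame"])
x,y,z=s["eef_pos"]
for n,P in (("w",p),("sd",q),("sc",r)): print(n,[np.round(proj(P,(x,y,z-d)),1).tolist() for d in (5,67)])
cv2.imwrite("pics/v3.png",np.hstack([sc,sd]))
```

```text
4.45 [ 575.67045804 -297.23534753  202.94224853] [ 0.34581525 -0.07651587 -0.90343383] 0.145217076361842
w [[279.6, 247.9], [279.8, 213.1]]
sd [[379.0, 261.1], [371.9, 283.5]]
sc [[155.6, 204.9], [160.8, 226.6]]
```

View pics/v3.png

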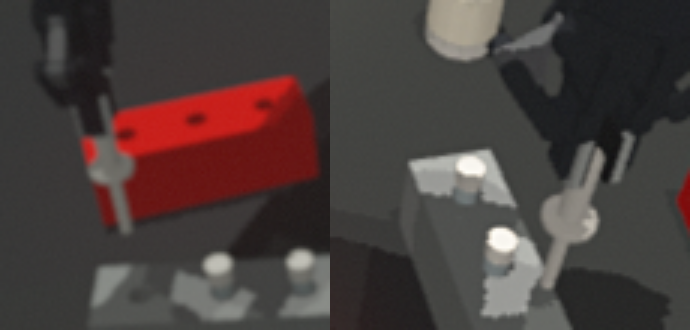

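Call:
arm_command(steps=[-0.04,0.5,0,0,0,-0.04,0.9,0,0,0,-0.04,1,0,0,0,-0.04,1,0,0,0,-0.04,1,0,0,0])

```text
time_s: 5.22
eef_pos: [565.5, -75.9, 203.6]
ee_rot: [-0.0, 0.788, 0.616, -0.0]
force: [0.3, 0.5, -0.5]
grip_width: 0.152
```

Call:
arm_command(steps=[-0.04,1,0,0,0,-0.04,1,0,0,0,-0.04,1,0,0,0,-0.04,1,0,0,0,-0.04,1,0,0,0])

```text
time_s: 5.85
eef_pos: [555.6, 174.1, 203.5]
ee_rot: [-0.0, 0.788, 0.616, -0.0]
force: [0.2, 0.4, 0.6]
grip_width: 0.15
```

Call:
arm_command(steps=[-0.04,1,0,0,0,-0.04,0.7,0,0,0,0,0.45,0,0,0,0,0,0,0,0,0,0,0,0,0])

```text
time_s: 6.48
eef_pos: [552.3, 278.9, 203.9]
ee_rot: [0.0, 0.788, 0.615, -0.0]
force: [0.4, -0.3, 0.0]
grip_width: 0.15
```

Run:
```python
from h import *
s=sense(); print(s["time_s"],s["eef_pos"],s["ee_rot"],s["force"],s["grip_width"])
x,y,z=s["eef_pos"]
t=[]
for n in ("wrist","scene","side"):
    p=capture(n); cv2.imwrite(f"pics/{n}4.png",p["frame"])
    tp=proj(p,(x,y,z-69)); print(n,"tip",tp,"collar",proj(p,(x,y,z-9)),"hole",proj(p,(551,280.3,100)))
    if n!="wrist":
        u,v=np.clip(tp.astype(int),60,400); o=(u-45,v-50); print(o)
        t.append(cv2.resize(p["frame"][v-50:v+55,u-45:u+40],(340,420)))
    else: t.append(p["frame"][0:420,150:410]) 
cv2.imwrite("pics/v4.png",np.hstack(t)[:,:800])
```

```text
6.475 [552.27114015 278.94902767 203.89365832] [ 8.65022183e-05  7.88306468e-01  6.15282722e-01 -2.76773003e-04] [ 0.36075211 -0.25686692  0.02072627] 0.1498929382542855
wrist tip [279.66566719 212.17080124] collar [279.58487918 245.03498366] hole [277.71975244 197.87910346]
scene tip [393.99206263 171.54994029] collar [398.45376074 151.70787585] hole [391.76906292 182.04596921]
(np.int64(348), np.int64(121))
side tip [238.23051988 122.63181548] collar [236.9667982  102.45877208] hole [238.30967808 133.49514435]
(np.int64(193), np.int64(72))
```

View pics/v4.png

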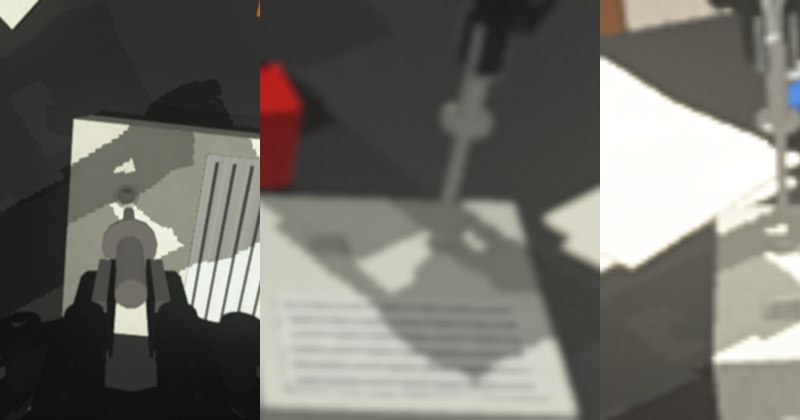

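Call:
arm_command(steps=[0,0,-0.25,0,0,0,0,-0.2,0,0,0,0,0,0,0,0,0,0,0,0])

```text
time_s: 7.12
eef_pos: [552.1, 280.0, 181.7]
ee_rot: [0.0, 0.788, 0.616, 0.0]
force: [0.5, 0.3, 0.2]
grip_width: 0.149
```

Run:
```python
from h import *
s=sense(); print(s["time_s"],s["eef_pos"],s["force"],s["grip_width"])
x,y,z=s["eef_pos"]
t=[]
for n in ("wrist","scene"):
    p=capture(n); cv2.imwrite(f"pics/{n}5.png",p["frame"])
    tp=proj(p,(x,y,z-69)); h=proj(p,(551,280.3,100)); print(n,"tip",tp,"collar top",proj(p,(x,y,z-5)),"hole",h)
    print([proj(p,(551+a,280.3+b,100))-h for a,b in((1,0),(0,1))], proj(p,(x,y,z-70))-tp)
    u,v=h.astype(int)
    o=(u-25,v-35); print(o)
    t.append(cv2.resize(p["frame"][v-35:v+40,u-25:u+25],(400,600),interpolation=cv2.INTER_CUBIC))
cv2.imwrite("pics/v5.png",np.hstack(t))
```

```text
7.125 [552.10408719 280.0209284  181.72658801] [0.52017943 0.29443892 0.23709181] 0.14855865681163843
wrist tip [279.61196342 212.21683326] collar top [279.55886159 247.90928675] hole [278.06259573 207.07487525]
[array([ 1.32675392, -0.31654646]), array([-0.33200615, -1.27458318])] [ 0.00062689 -0.42136568]
(np.int64(253), np.int64(172))
scene tip [392.76687571 178.40434898] collar top [397.42229816 157.75642919] hole [391.76906292 182.04596921]
[array([0.19100094, 0.23329849]), array([ 0.34680473, -0.07356374])] [-0.06992817  0.31014827]
(np.int64(366), np.int64(147))
```

View pics/v5.png

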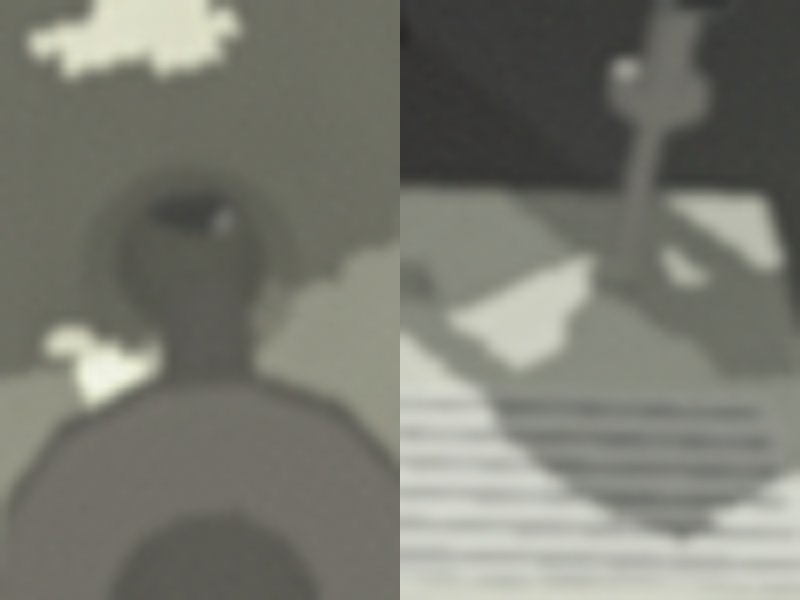

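Run:
```python
import cv2,numpy as np
a=cv2.imread("pics/wrist5.png",0);b=cv2.imread("pics/scene5.png",0)
f=lambda c,lo,hi:cv2.resize(np.clip((c.astype(float)-lo)*255/(hi-lo),0,255).astype(np.uint8),(400,600),interpolation=cv2.INTER_CUBIC)
c=a[172+15:172+60,253+9:253+39]; d=b[147+15:147+45,366+17:366+37]
print(np.percentile(c,[2,98]),np.percentile(d,[2,98]))
cv2.imwrite("pics/v6.png",np.hstack([f(c,55,110),f(d,65,140)]))
print(a[190:222:1,274:284:2])
```

```text
[ 77.   216.04] [ 56.   203.02]
[[107 106 106 106 106]
 [105 105 105 105 107]
 [101 100 101 104 105]
 [ 96  94  95  98 102]
 [ 92  91  90  93  97]
 [ 88  88  86  88  93]
 [ 80  78  76  81  91]
 [ 71  70  70  77  86]
 [ 68  66  68  90  89]
 [ 69  67  69 104  93]
 [ 77  73  74 103  92]
 [ 86  81  81  95  88]
 [ 86  88  87  88  87]
 [ 87  90  89  88  86]
 [ 88  89  89  87  86]
 [ 88  89  89  88  85]
 [ 87  86  88  88  86]
 [ 88  89  90  89  86]
 [ 88  88  90  89  87]
 [ 87  88  90  90  89]
 [ 87  90  91  91  88]
 [ 87  90  90  90  88]
 [ 87  89  91  89  89]
 [ 87  88  90  90  89]
 [ 88  90  91  90  89]
 [ 89  90  91  92  89]
 [ 88  90  90  89  88]
 [ 89  89  90  90  88]
 [ 89  90  90  90  91]
 [ 89  92  93  94  94]
 [ 97 100 102 103 103]
 [106 108 109 110 111]]
```

View pics/v6.png

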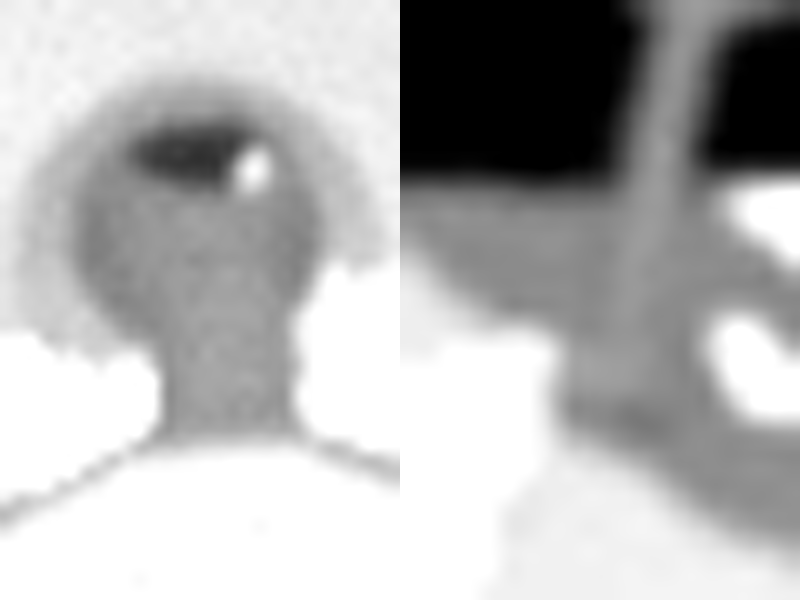

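Run:
```python
import cv2,numpy as np
f=lambda c,lo,hi:cv2.resize(np.clip((c.astype(float)-lo)*255/(hi-lo),0,255).astype(np.uint8),(400,600),interpolation=cv2.INTER_CUBIC)
r=slice(187,232),slice(262,292)
a=cv2.imread("pics/wrist4.png",0)[r];b=cv2.imread("pics/w3.png",0)[r]
print(a[10:30,4:28]);print(np.percentile(b,[2,98]))
cv2.imwrite("pics/v7.png",np.hstack([f(a,60,130),f(b,*np.percentile(b,[2,98]))]))
```

```text
[[ 99  95  86  84  84  86  87  88  89  90  89  90  90  89  88  88  85  87
   92 108 117 120 126 137]
 [ 98  95  90  85  84  84  86  88  89  89  89  90  89  89  88  87  85  86
   95 112 119 121 126 139]
 [ 99 102  98  90  86  85  86  87  88  88  88  88  89  86  87  86  85  88
  100 115 120 122 128 140]
 [104 111 109 100  90  86  85  86  87  88  87  86  87  86  85  84  87  95
  108 119 121 123 131 143]
 [125 128 121 111 101  90  86  86  85  86  86  87  85  85  87  89  96 105
  116 119 120 127 136 145]
 [164 152 132 121 119 105  92  86  85  86  85  87  88  94 103 116 128 128
  123 120 123 130 141 146]
 [204 178 148 141 142 123 105  97  99 102 106 109 115 126 141 159 168 158
  132 121 125 136 144 146]
 [228 205 175 164 157 133 120 124 130 139 144 148 157 166 174 185 188 177
  150 138 136 141 146 147]
 [236 226 206 183 164 143 141 155 165 170 172 173 178 182 184 191 191 190
  185 179 158 146 144 145]
 [238 235 225 204 179 165 166 174 180 181 173 164 163 165 171 180 193 208
  221 218 187 154 144 145]
 [238 238 235 226 213 199 193 189 179 167 149 132 128 129 135 154 186 221
  235 234 214 16
[... 232 characters left out ...]
37 238 234 196 131  90  87  90  90  90  89  90 107 155
  213 236 235 226 224 223]
 [239 237 237 237 237 238 229 175 111  86  87  90  90  92  90  87  94 131
  194 233 239 237 237 235]
 [239 238 237 237 237 238 227 164 102  86  89  92  91  91  90  89  91 121
  187 233 240 239 238 238]
 [239 239 237 237 237 238 227 161  99  87  89  90  91  92  90  90  90 116
  180 233 240 239 238 237]
 [228 234 237 238 238 238 226 156  95  85  90  90  92  91  91  89  87 110
  176 232 240 238 238 237]
 [193 212 229 237 239 239 226 153  91  87  91  90  91  91  90  90  88 107
  173 233 241 239 238 237]
 [156 172 210 234 239 240 226 151  92  87  90  90  92  91  90  89  87 103
  168 232 241 240 239 238]]
[104. 250.]
```

View pics/v7.png

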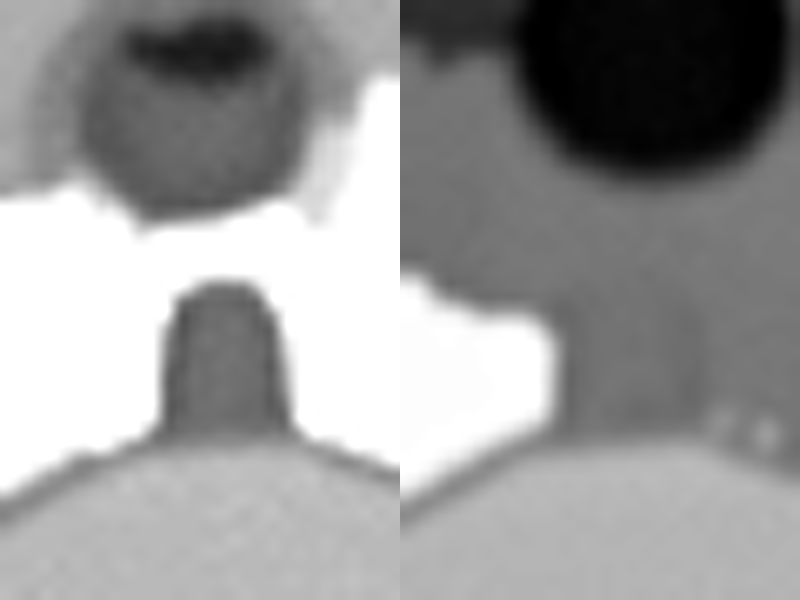

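Run:
```python
from h import *
s=sense(); print(s["time_s"],s["eef_pos"])
p=capture("wrist"); z=s["eef_pos"][2]
for d in (67.5,70):
    T=at_z(p,278.2,211.7,z-d); H=at_z(p,277,205,100); print(d,T,H,"shift",(H-T)[:2])
```

```text
7.225 [552.15657475 280.07501458 181.98857389]
67.5 [551.45117525 281.13590627 114.48857389] [550.70987511 282.01259314 100.        ] shift [-0.74130014  0.87668687]
70 [551.2558516  280.39324374 111.98857389] [550.70987511 282.01259314 100.        ] shift [-0.54597649  1.6193494 ]
```

Call:
arm_command(steps=[-0.013,0.024,0,0,0,0,0,-0.12,0,0,0,0,-0.1,0,0,0,0,-0.1,0,0,0,0,0,0,0])

```text
time_s: 7.9
eef_pos: [551.1, 281.1, 165.0]
ee_rot: [-0.0, 0.788, 0.616, -0.0]
force: [0.2, 0.2, -0.6]
grip_width: 0.151
```

Call:
arm_command(steps=[0,0,-0.08,0,0,0,0,-0.06,0,0,0,0,-0.06,0,0,0,0,0,0,0])

```text
time_s: 8.4
eef_pos: [551.2, 281.2, 155.3]
ee_rot: [-0.0, 0.788, 0.616, -0.0]
force: [-0.3, -0.1, 0.1]
grip_width: 0.153
```

Call:
arm_command(steps=[0,0,-0.08,0,0,0,0,-0.08,0,0,0,0,-0.08,0,0,0,0,-0.06,0,0,0,0,0,0,0])

```text
time_s: 9.02
eef_pos: [551.3, 281.1, 140.3]
ee_rot: [-0.0, 0.788, 0.616, -0.0]
force: [-0.1, -0.3, -1.5]
grip_width: 0.149
```

Call:
arm_command(steps=[0,0,-0.04,0,0,0,0,-0.04,0,0,0,0,0,0,0])

```text
time_s: 9.4
eef_pos: [551.3, 281.2, 136.4]
ee_rot: [-0.0, 0.788, 0.616, -0.0]
force: [0.4, 0.2, -1.1]
grip_width: 0.156
```

Call:
arm_command(steps=[0,0,-0.02,0,0,0,0,-0.02,0,0,0,0,0,0,0])

```text
time_s: 9.78
eef_pos: [551.3, 281.2, 134.5]
ee_rot: [-0.0, 0.788, 0.616, -0.0]
force: [-0.1, 0.3, -0.2]
grip_width: 0.148
```

Call:
arm_command(steps=[0,0,-0.02,0,0,0,0,-0.02,0,0,0,0,0,0,0])

```text
time_s: 10.15
eef_pos: [551.4, 281.2, 132.6]
ee_rot: [-0.0, 0.788, 0.616, 0.0]
force: [0.1, 0.2, 0.4]
grip_width: 0.149
```

Call:
arm_command(steps=[0,0,-0.02,0,0,0,0,-0.02,0,0,0,0,0,0,0])

```text
time_s: 10.52
eef_pos: [551.5, 281.2, 130.8]
ee_rot: [0.0, 0.788, 0.616, 0.0]
force: [-0.5, 0.6, 3.0]
grip_width: 0.147
```

Call:
arm_command(steps=[0,0,-0.02,0,0,0,0,-0.02,0,0,0,0,0,0,0])

```text
time_s: 10.9
eef_pos: [551.5, 281.2, 128.7]
ee_rot: [0.0, 0.788, 0.616, 0.0]
force: [0.1, 0.3, 4.5]
grip_width: 0.147
```

Call:
arm_command(steps=[0,0,-0.02,0,0,0,0,-0.02,0,0,0,0,0,0,0])

```text
time_s: 11.28
eef_pos: [551.4, 281.2, 126.7]
ee_rot: [0.0, 0.788, 0.616, 0.0]
force: [-0.2, -0.3, 5.3]
grip_width: 0.144
```

Call:
arm_command(steps=[0,0,-0.02,0,0,0,0,0,0,0])

```text
time_s: 11.52
eef_pos: [551.5, 281.2, 125.7]
ee_rot: [0.0, 0.788, 0.616, 0.0]
force: [-0.0, -0.1, 5.7]
grip_width: 0.151
```

Call:
arm_command(steps=[0,0,-0.02,0,0,0,0,0,0,0])

```text
time_s: 11.78
eef_pos: [551.5, 281.2, 124.9]
ee_rot: [0.0, 0.788, 0.616, 0.0]
force: [-0.5, -0.5, 7.0]
grip_width: 0.148
```

Call:
arm_command(steps=[0,0,-0.02,0,0,0,0,0,0,0])

```text
time_s: 12.02
eef_pos: [551.8, 281.3, 124.4]
ee_rot: [0.0, 0.788, 0.616, 0.001]
force: [-0.3, -0.7, 8.8]
grip_width: 0.149
```

Call:
arm_command(steps=[0,0,0,0,0,0,0,0,0,0,0,0,0,0,0,0,0,0,0,0])

```text
time_s: 12.52
eef_pos: [551.8, 281.3, 124.4]
ee_rot: [0.0, 0.788, 0.616, 0.001]
force: [-0.5, -0.0, 8.3]
grip_width: 0.147
```

Run:
```python
from h import *
p=capture("scene");q=capture("wrist"); cv2.imwrite("pics/end.png",np.hstack([cv2.resize(p["frame"],(440,330)),q["frame"][60:390,120:440]]))
s=sense(); print(s["time_s"],s["eef_pos"],s["force"],s["grip_width"])
```

```text
12.625 [551.76651078 281.31908342 124.34906568] [ 0.13808879 -0.35811252  9.18092868] 0.1513576007666963
```

View pics/end.png

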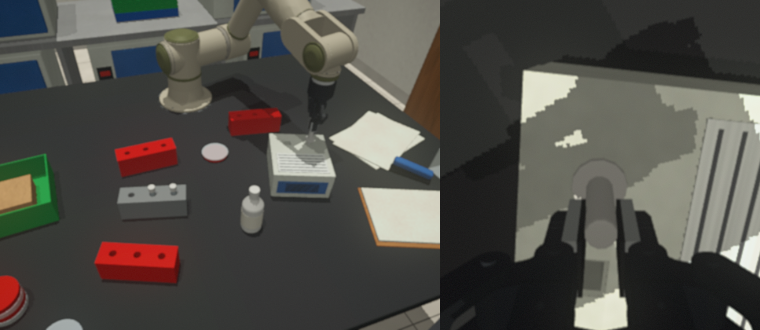

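The final picture shows the probe gripped in the round hole, with its collar at (598,185). The square hole at (593,275) is untouched, and both tubes, the dish and the bottle are in place.

```bash
python3 -c "
from rig import finish_job; print(finish_job())"
```

```text
the job is handed in; nothing more can be done
None
```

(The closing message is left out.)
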